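# Load a tube rack into the analyser's sprung loader and latch it

## Task

Load the orange-capped tube rack into the sloping loader: slide the clear splash shield all the way down, stand the rack flat in the sprung tray and hold it pressed down until the green bolt has slid fully across and keeps the tray down. Then let go and slide the shield all the way up again. Put the rack in before you press the tray, do not drop or tip the rack over, and leave the blue-capped rack, the bottle, the jar and the beaker where they are.

Things in the scene. Friction and masses are not known exactly. Their poses are not given: they have to be found in the camera images.
- rack: The rack to load: grey block 50 (x) x 130 (y) x 40 mm (z) with 8 clear tubes with orange caps (cap tops 70 mm up, none within 25 mm of the middle in y) and a black grip plate in the middle. Origin: centre of the underside, z up. About 0.22 kg. Either way round is right. Starts upright on the bench, right of the loader, its y within 0.4 rad of world y.
- rack_grip (a point): Point on the middle of the orange rack's black grip plate, 92 mm above the underside and 16 mm below the plate's top. The plate is 12 mm thick (rack x) and 46 mm long (rack y) and spans 40 to 108 mm above the underside; its top part stands clear of the caps. Axes as the rack's.
- blue_rack: A second rack of the same shape but with blue caps; same origin and axes. Leave it alone. It and the orange one swap places from start to start.
- loader: The loader, fixed on the bench: 290 mm deep (x -150 to +140), 260 mm wide (y), with a block 121 mm tall at the rear (x over 65), two guide posts 195 mm tall in front (x -135, y +-122) and a blue front panel 96 mm tall. Origin: centre of the underside, right below the tray's middle; x points to the rear (away from the robot), z up. Yaw within 0.3 rad.
- tray_up (a point): Fixed point: where the middle of the tray floor is while the tray is up, 95 mm straight above the loader's origin. Axes as the loader's (level). The floor is 138 mm (y) x 58 mm (up the slope) inside a rim 8 mm high and 4 mm thick, so the rack has about 4 mm to spare on every side.
- tray_floor (a point): Middle of the floor of the sprung aluminium tray; moves with it. The floor slopes 30 degrees, facing up and towards the robot. Axes: y along the tray's long side (as the loader's y), x up the slope to the rear, z square to the floor, 30 degrees from vertical, leaning to the robot. A seated rack has its underside's centre here, its z along this z, its y along this y.
- tray (a joint): How far the tray is pressed down along its own -z, m: 0 up, 0.015 at its stop. Its damped spring pushes up with about 6 N at the top, 12 N at the bottom; the rack's weight alone does not lower it. The bolt can only enter once the tray is deeper than 0.0125; latched, it rests at about 0.012.
- bolt (a joint): How far the green latch bolt, at the tray's +y end, has slid across over the tray's catch block, m: about 0 open, 0.010 fully across. Spring-driven and damped: it moves by itself while the tray is held deeper than 0.0125 and takes about 1 s to slide across. Then the tray stays down when let go.
- bolt_tab (a point): Top of the small green tab on the bolt, 18 x 8 mm, beside the +y end of the tray.
- shield (a joint): Height of the clear splash shield over its lowest position, m: 0 fully down, 0.090 fully up. Slides straight up and down in the guide posts in front of the tray and stays where it is left (about 3 N moves it down, 8 N up). Starts 0.060 to 0.085 up, where it stands in the way of a tilted hand over the tray.
- shield_tab (a point): Top centre of the yellow pinch tab on the shield's top rail, 135 mm in front of the loader's middle; 142 mm over the bench with the shield down, 232 mm when up. Tab 14 mm thick (loader x), 44 mm long (loader y), standing 35 mm above the rail, which is 10 mm thick, 222 mm long, 12 mm tall. Axes as the loader's. Moves with the shield.
- spray_bottle: Bystander: green bottle with a blue cap, 58 mm across, 150 mm tall, rear right of the loader. Origin: centre of the underside.
- reagent_jar: Bystander: jar with a yellow cap, 64 mm across, 75 mm tall, left of the loader. Origin: centre of the underside.
- beaker: Bystander: clear beaker, 72 mm across, 90 mm tall, left of the loader. Origin: centre of the underside.

How it is judged:
By the outcome, as a careful person would: the job done as asked, in the order asked, and still so for the second after the job is handed in, with the robot touching nothing.
It also fails if it takes over 67 s, if anything falls off the work surface, if the arm or the gripper's body presses on something with over 40 N, if the wrist force passes 120 N, or if a joint passes its speed limit or range.

## Robot

A 6-joint arm with a two-finger parallel gripper is mounted at the origin on the work surface. World frame = base frame: x ahead of the robot, y to its left, z up, the work surface at z = 0. Lengths are in m, angles in rad, forces in N, time in s.
With the tool pointing down it reaches from about 0.275 to 0.775 m from the base axis. Payload 14.6 kg.
Tool frame: the origin (TCP) lies between the finger pads; the fingertips stand 14 mm ahead of it and the grasp point (between the pads) lies 5 mm behind it (tcp_to_tips is the distance from the TCP to the fingertips, in m); z points along the fingers, y is the direction in which the jaws open and shut (so a half turn about z gives the same grasp; the last joint's range is limited). The gripper opens to 85 mm and grips with 20 to 120 N. Pads are 22 mm wide; open, the fingers measure 114 mm over their backs; the gripper's body (76 mm by 85 mm) begins 54 mm behind the grasp point. The pads swing forward as they close: fully open they stand 13 mm farther back than shut.
Start: joints at [-0.155, 0.263, -0.048, 1.259, 0, 1.415], TCP at [0.525, -0, 0.245] pointing down, gripper open.
Joint ranges: [-2.65, 2.65], [-0.89, 1.7], [-1.18, 1.37], [-2.13, 2.11], [-1.35, 1.29], [-3.14, 3.14]. Speed limits (rad/s): [1.89, 1.89, 2.57, 2.79, 3.14, 3.14].

## Interface

Orientations are given as a rotation vector (axis times angle).
In Python, from station import get_state, capture, get_calibration, finish_job, tcp_to_tips gives the robot as it stands.
- The arm moves only by the shell command python3 -m jog 'ROWS'. ROWS is JSON, one flat list of numbers, 7 for each row, row after row: the opening in per cent of the stroke, from 0 (shut) to 100 (fully open), then the shift along the tool's x, y, z in mm, then the turn, a rotation vector about the tool's x, y, z in rad. In form: [hand, tx, ty, tz, ax, ay, az, hand, tx, ty, tz, ax, ay, az, ...]. A call has exactly 5 rows; each row is the pose to reach, as a shift and turn from the pose measured when the call began, along the tool's axes at that moment; what a row does not reach only later rows make up. A row lasts 1/12 s, in which the tool goes at most 41.7 mm and 7.16 degrees, less where a joint would pass 70% of its speed; a pose out of reach is approached as far as the arm can. A call with a gripper value outside its range is refused whole. The fingers move at their own pace and stop on an object; the grip force is fixed at half the most. Time passes only in rows, so rows that repeat a pose let the fingers close, or fill a call up. It gives the time, the measured TCP pose, the force and the opening at its end, in the units of the state.
- get_state(): the state, without advancing time (a new reading comes with each control period).
- capture(name): name is "scene" or "side" or "wrist"; returns the picture (480x640x3 uint8, red, green, blue); there is no depth.
- get_calibration(name): a dict with "K" (3x3 intrinsics, pixels), "T" (4x4, takes a point from camera to world coordinates). Camera axes: x right, y down, z forward; pixel columns grow to the right and rows downward; lengths in m; the calibration is good to about 2 mm. The wrist camera is an equidistant fisheye: a pixel r from the principal point sees the ray r / f radians off the axis. A picture is of the moment at which its call begins: read the wrist's pose just before it. get_calibration takes no time and is no camera call; for the wrist camera it gives the pose at the moment of the call.
- finish_job(): hands the job in, once; it reports no verdict.
The state is a dict: "time_s": time; "q": joint angles; "qvel": joint speeds; "joint_efforts": joint torques, N m; "position": TCP position; "eef_rot": TCP orientation; "contact_force": force on the tool from outside, world axes, zero at the start; "wrist_torque": the same for the moment, N m; "gripper_width": finger opening in m.
Only numpy, scipy, OpenCV 4.12 (cv2) and the standard library are available. Lean on these libraries where they do the work, as an engineer would, in place of code of your own. Each camera call takes 0.05 s, during which the arm holds its last target.

## Working session

There is one attempt and no reset: what is moved stays moved. The work goes in short steps, Python scripts to look and compute and a shell command to move; the robot and the scene stay as the last step left them, time stands still between calls to the robot, and variables do not carry over. Pictures are saved under pics/ and viewed, and the job is handed in when it is done.

```bash
ls; mkdir -p pics; python3 - <<'E'
from station import *
import cv2,numpy as np
s=get_state();print({k:np.round(v,3).tolist() for k,v in s.items()}, tcp_to_tips if not callable(tcp_to_tips) else tcp_to_tips())
for n in ["scene","side","wrist"]:
    c=get_calibration(n);print(n,np.round(c["K"],1).tolist(),np.round(c["T"],3).tolist(),[k for k in c])
    cv2.imwrite(f"pics/{n}0.png",cv2.cvtColor(capture(n),cv2.COLOR_RGB2BGR))
E
```

```text
pics
{'time_s': 0.0, 'q': [-0.155, 0.264, -0.049, 1.259, 0.0, 1.416], 'qvel': [0.001, -0.001, 0.0, 0.0, 0.001, -0.0], 'joint_efforts': [0.001, -63.761, 38.457, 0.014, 0.0, -0.0], 'position': [0.525, 0.0, 0.245], 'eef_rot': [-2.221, -2.221, 0.001], 'contact_force': [-0.602, -0.64, -0.109], 'wrist_torque': [0.018, 0.009, 0.015], 'gripper_width': 0.085} 0.014
scene [[603.8, 0.0, 315.6], [0.0, 603.8, 243.4], [0.0, 0.0, 1.0]] [[-0.505, 0.653, -0.565, 1.233], [0.863, 0.367, -0.348, 0.473], [-0.019, -0.663, -0.749, 1.017], [0.0, 0.0, 0.0, 1.0]] ['K', 'T']
side [[561.4, 0.0, 324.9], [0.0, 561.4, 235.0], [0.0, 0.0, 1.0]] [[-0.98, -0.128, 0.152, 0.379], [-0.198, 0.665, -0.72, 0.901], [-0.009, -0.736, -0.677, 0.91], [0.0, 0.0, 0.0, 1.0]] ['K', 'T']
wrist [[371.6, 0.0, 320.5], [0.0, 371.6, 237.5], [0.0, 0.0, 1.0]] [[1.0, 0.001, -0.001, 0.526], [0.0, -0.954, -0.301, 0.078], [-0.002, 0.301, -0.954, 0.373], [0.0, 0.0, 0.0, 1.0]] ['K', 'T']
```

View pics/scene0.png

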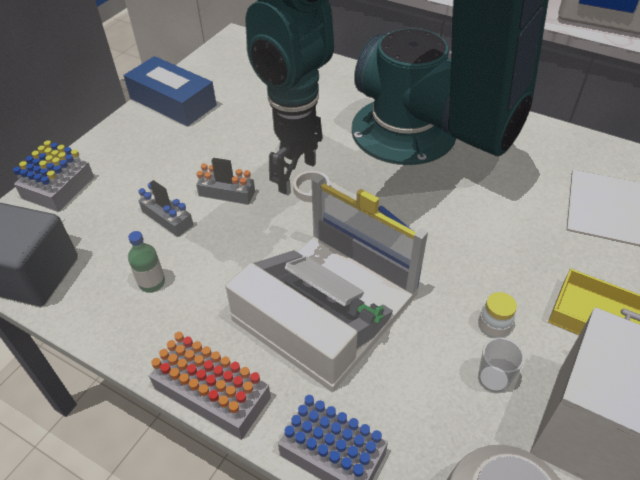

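View pics/side0.png

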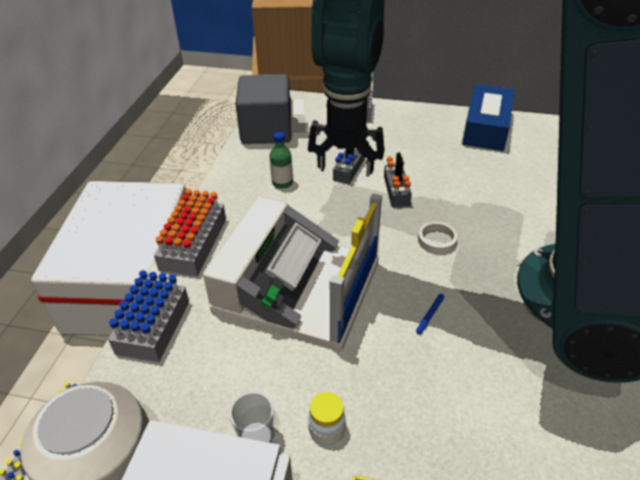

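View pics/wrist0.png

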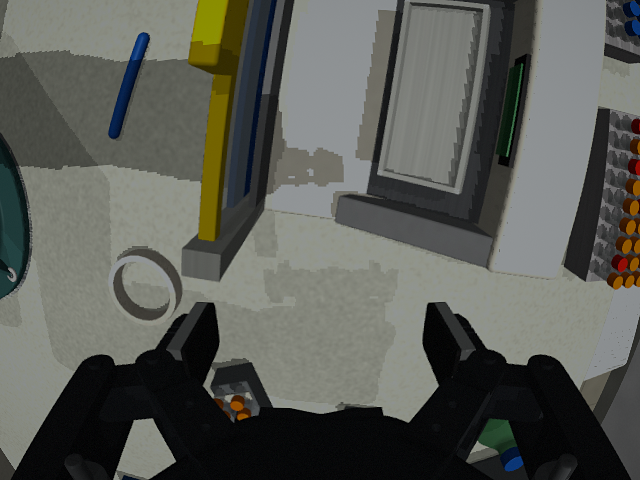

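```bash
cat > h.py <<'E'
import numpy as np,cv2,json
from station import *
from scipy.spatial.transform import Rotation as R
def ray(c,u,v,fish=False):
    K=np.array(c["K"]);T=np.array(c["T"])
    x=(u-K[0,2])/K[0,0];y=(v-K[1,2])/K[1,1]
    if fish:
        r=np.hypot(x,y);k=np.sin(r)/max(r,1e-9);d=np.array([x*k,y*k,np.cos(r)])
    else: d=np.array([x,y,1.])
    d/=np.linalg.norm(d);return T[:3,3],T[:3,:3]@d
def onz(c,u,v,z,fish=False):
    o,d=ray(c,u,v,fish);return o+d*(z-o[2])/d[2]
def tri(*rs):
    A=np.zeros((3,3));b=np.zeros(3)
    for o,d in rs:
        P=np.eye(3)-np.outer(d,d);A+=P;b+=P@o
    p=np.linalg.solve(A,b)
    return p,[np.linalg.norm((np.eye(3)-np.outer(d,d))@(p-o)) for o,d in rs]
def proj(c,p,fish=False):
    T=np.array(c["T"]);K=np.array(c["K"]);q=T[:3,:3].T@(np.array(p)-T[:3,3])
    if fish:
        r=np.hypot(q[0],q[1]);th=np.arctan2(r,q[2]);return K[0,2]+K[0,0]*th*q[0]/r,K[1,2]+K[0,0]*th*q[1]/r
    return K[0,2]+K[0,0]*q[0]/q[2],K[1,2]+K[1,1]*q[1]/q[2]
def blobs(img,lo,hi,amin=10):
    h=cv2.cvtColor(img,cv2.COLOR_BGR2HSV);m=cv2.inRange(h,lo,hi)
    n,l,s,c=cv2.connectedComponentsWithStats(m);return m,[(s[i].tolist(),c[i].round(1).tolist()) for i in range(1,n) if s[i,4]>=amin]
def crop(src,dst,x,y,w,h,k):
    im=cv2.imread(src)[y:y+h,x:x+w];cv2.imwrite(dst,cv2.resize(im,None,fx=k,fy=k,interpolation=cv2.INTER_NEAREST))
E
python3 - <<'E'
from h import *
crop('pics/scene0.png','pics/c1.png',190,150,250,130,3)
crop('pics/side0.png','pics/c2.png',320,130,110,210,3)
crop('pics/scene0.png','pics/c3.png',220,170,220,210,3)
for n in ['scene','side']:
    im=cv2.imread(f'pics/{n}0.png')
    print(n,'or',blobs(im,(5,150,120),(18,255,255),8)[1])
    print(n,'ye',blobs(im,(22,150,80),(32,255,255),20)[1])
E
```

```text
scene or [([245, 171, 4, 3, 9], [246.4, 172.3]), ([241, 179, 5, 3, 13], [242.7, 180.0]), ([176, 333, 6, 6, 33], [178.4, 335.6]), ([168, 341, 7, 8, 40], [170.9, 344.3]), ([192, 342, 9, 7, 43], [196.3, 345.2]), ([176, 346, 8, 9, 53], [179.9, 349.4]), ([202, 347, 8, 9, 45], [205.8, 350.5]), ([160, 350, 8, 9, 52], [163.5, 353.7]), ([185, 351, 18, 14, 122], [193.9, 357.1]), ([211, 352, 8, 9, 47], [214.9, 355.7]), ([167, 355, 19, 14, 130], [176.8, 361.0]), ([152, 359, 9, 9, 57], [155.9, 362.7]), ([221, 358, 8, 8, 46], [224.7, 361.1]), ([169, 369, 10, 10, 67], [173.9, 372.9]), ([241, 368, 8, 8, 46], [244.4, 371.3]), ([178, 374, 11, 10, 71], [183.4, 378.2]), ([188, 379, 10, 11, 72], [193.1, 383.6]), ([216, 381, 9, 10, 68], [220.5, 385.2]), ([244, 382, 8, 10, 63], [247.6, 386.5]), ([198, 385, 10, 10, 71], [203.0, 389.2]), ([226, 386, 9, 10, 70], [230.4, 390.6]), ([218, 396, 10, 10, 73], [223.0, 400.4]), ([229, 402, 9, 10, 73], [233.1, 406.4])]
scene ye [([557, 270, 83, 42, 1172], [602.8, 290.7]), ([553, 310, 32, 24, 329], [569.0, 322.1])]
side or [([388, 157, 6, 9, 36], [390.1, 160.9]), ([393, 176, 7, 10, 52], [396.0, 180.5]), ([403, 176, 7, 10, 43], [406.3, 180.0]), ([157, 189, 54, 56, 881], [186.9, 213.9]), ([211, 193, 5, 7, 25], [213.1, 195.1]), ([186, 232, 9, 10, 55], [190.0, 235.5])]
side ye [([339, 204, 37, 72, 542], [357.0, 237.3]), ([311, 393, 32, 33, 858], [326.3, 408.8]), ([7, 460, 5, 5, 21], [9.0, 462.0]), ([14, 462, 7, 6, 28], [17.2, 464.9]), ([0, 470, 5, 5, 21], [1.9, 471.8]), ([16, 475, 6, 5, 25], [18.7, 477.4]), ([353, 476, 20, 4, 43], [360.4, 478.2])]
```

View pics/c1.png

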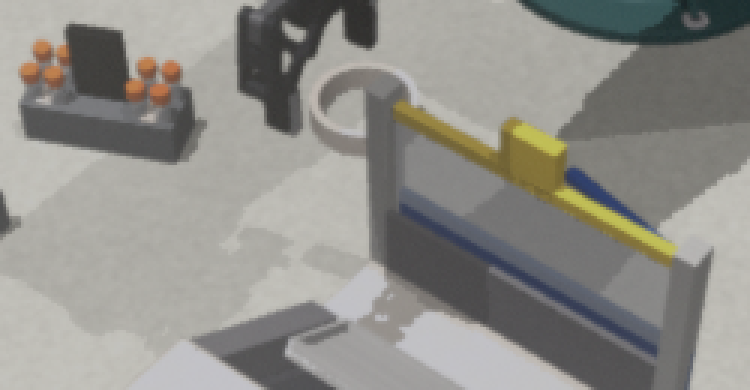

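View pics/c2.png

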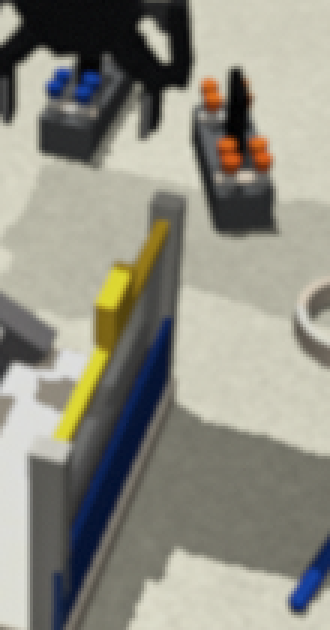

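View pics/c3.png

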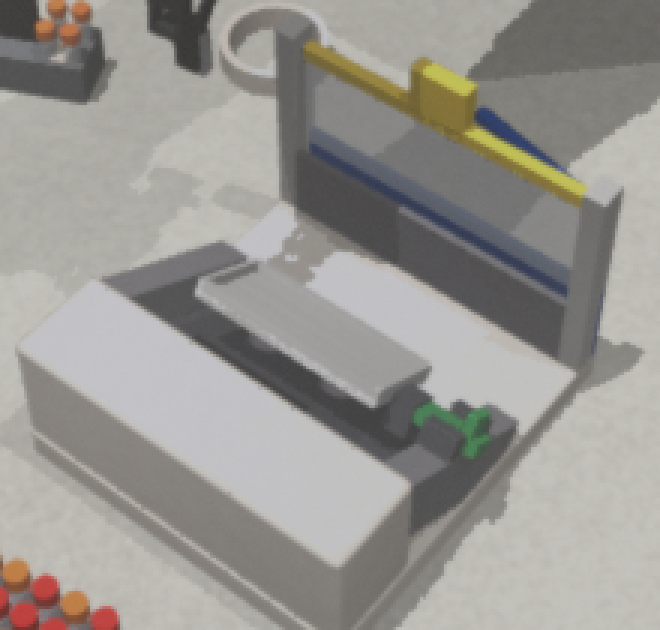

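```bash
python3 - <<'E'
from h import *
cs={n:get_calibration(n) for n in ['scene','side']}
c=cs['scene']
px=[(20,350,140,-130),(98,282,65,-130),(410,487,65,130),(338,565,140,130)]
W=np.array([onz(c,220+u/3,170+v/3,.121)[:2] for u,v,_,_ in px]);L=np.array([[a,b] for *_,a,b in px])/1e3
for u,v,a,b in [(386,89,-135,-122),(690,250,-135,122)]:
    W=np.vstack([W,onz(c,190+u/3,150+v/3,.195)[:2]]);L=np.vstack([L,[a/1e3,b/1e3]])
def fit(L,W):
    lc,wc=L.mean(0),W.mean(0);H=(L-lc).T@(W-wc);a=np.arctan2(H[0,1]-H[1,0],H[0,0]+H[1,1])
    Rm=np.array([[np.cos(a),-np.sin(a)],[np.sin(a),np.cos(a)]]);t=wc-Rm@lc
    return a,t,((L@Rm.T+t)-W)*1e3
a,t,e=fit(L,W);print(a,t,e.round(1).tolist())
# side: post tops
c=cs['side'];cr=np.array([[168,200],[50,445]])/3+[320,130]
for p in cr: print(onz(c,*p,.195))
im=cv2.imread('pics/scene0.png')
crop('pics/scene0.png','pics/d1.png',340,180,60,50,10)
crop('pics/side0.png','pics/d2.png',335,195,50,60,10)
crop('pics/wrist0.png','pics/d3.png',170,0,110,110,6)
E
```

```text
-0.1439409871463863 [0.61481167 0.10959605] [[2.0, -5.4], [-2.7, -6.0], [-4.2, 4.5], [3.9, 4.8], [0.4, -1.8], [0.5, 4.0]]
[0.46070925 0.00838381 0.195     ]
[0.49768483 0.24566199 0.195     ]
```

View pics/d1.png

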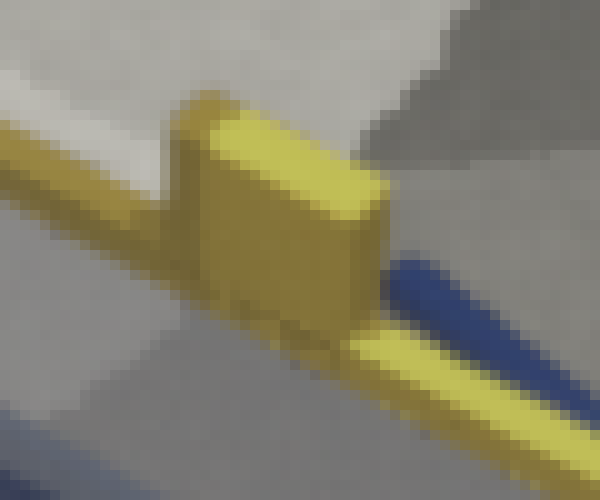

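View pics/d2.png

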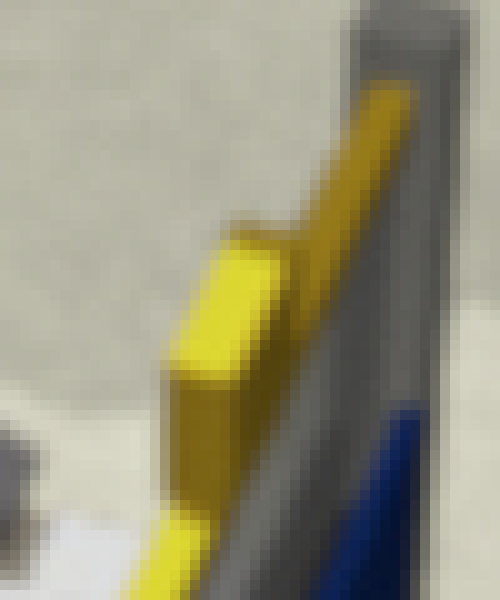

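```bash
python3 - <<'E'
from h import *
cs={n:get_calibration(n) for n in ['scene','side','wrist']}
print(tri(ray(cs['scene'],368.8,195.6),ray(cs['side'],358.4,225.2)))
# tray_up check overlay & orange rack candidates
def S(u,v): return 190+u/3,150+v/3
def D(u,v): return 320+u/3,130+v/3
for z in (.108,):
    for p in [(70,23),(125,30)]: print('plate top scene',onz(cs['scene'],*S(*p),z))
    print('plate side', onz(cs['side'],*D(237,70),z))
for n,im in (('scene',cv2.imread('pics/scene0.png')),('side',cv2.imread('pics/side0.png'))):
    x,y,w,h=(195,160,60,30) if n=='scene' else (385,150,30,40)
    m,b=blobs(im[y:y+h,x:x+w],(3,110,60),(20,255,255),5)
    for s,c in b: print(n,s,onz(cs[n],c[0]+x,c[1]+y,.066).round(4))
crop('pics/scene0.png','pics/d4.png',190,150,70,60,10)
crop('pics/side0.png','pics/d5.png',375,140,50,70,8)
E
```

```text
(array([0.4786689 , 0.12916898, 0.21982466]), [np.float64(5.948197119272825e-05), np.float64(5.948197119265975e-05)])
plate top scene [ 0.43560081 -0.28929775  0.108     ]
plate top scene [ 0.42163375 -0.24726619  0.108     ]
plate side [ 0.43712211 -0.28274944  0.108     ]
scene [7, 4, 5, 6, 25] [ 0.435  -0.3257  0.066 ]
scene [14, 5, 4, 6, 21] [ 0.4304 -0.3086  0.066 ]
scene [41, 9, 6, 7, 28] [ 0.4112 -0.2413  0.066 ]
scene [2, 11, 6, 6, 29] [ 0.4606 -0.3185  0.066 ]
scene [49, 11, 6, 6, 28] [ 0.4059 -0.2218  0.066 ]
scene [9, 12, 7, 7, 34] [ 0.4551 -0.3     0.066 ]
scene [37, 17, 6, 6, 35] [ 0.4373 -0.2346  0.066 ]
scene [45, 18, 6, 7, 34] [ 0.4316 -0.2153  0.066 ]
side [2, 6, 7, 11, 56] [ 0.459  -0.3044  0.066 ]
side [7, 25, 9, 13, 79] [ 0.4348 -0.2235  0.066 ]
side [17, 26, 9, 11, 67] [ 0.4109 -0.2292  0.066 ]
```

View pics/d4.png

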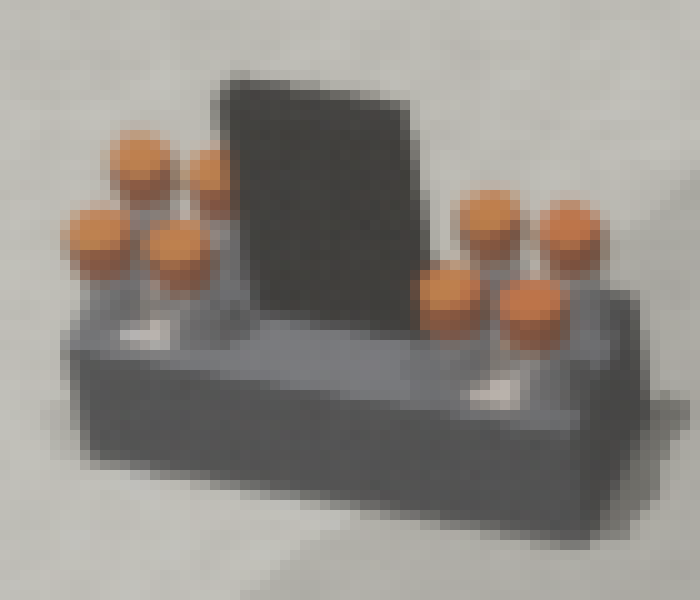

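View pics/d5.png

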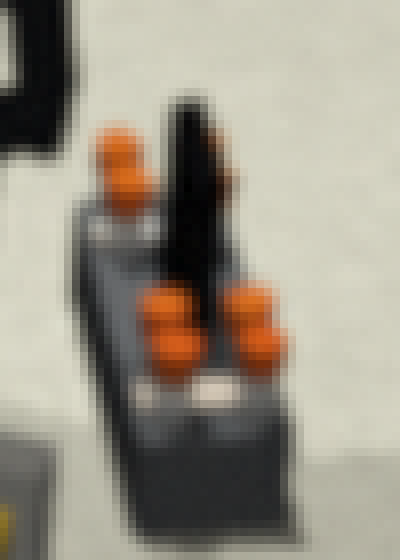

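```bash
cat >> h.py <<'E'
RD=np.array([[0,1,0],[1,0,0],[0,0,-1.]])
def Rt(yaw,tilt=0):
    c,s=np.cos(tilt),np.sin(tilt)
    return R.from_euler('z',yaw).as_matrix()@np.array([[0,c,s],[1,0,0],[0,s,-c]])
def rel(p,Rm):
    s=get_state();R0=R.from_rotvec(s['eef_rot']).as_matrix();p=np.array(p)
    d=R0.T@(p-np.array(s['position']))*1e3
    w=R.from_matrix(R0.T@Rm).as_rotvec()
    print('shift',d.round(1).tolist(),'turn',w.round(3).tolist(),'t',round(s['time_s'],2))
def snap(n,f):
    c=get_calibration(n);im=cv2.cvtColor(capture(n),cv2.COLOR_RGB2BGR);cv2.imwrite(f'pics/{f}.png',im);return c,im
E
python3 -c "
from h import *
rel([.480,.129,.265],Rt(-.148))"
```

```text
shift [129.0, -44.8, -20.0] turn [-0.001, -0.0, 0.148] t 0.15
```

```bash
python3 -m jog '[100,32,-11,-20,0,0,0.04,100,65,-22,-20,0,0,0.08,100,97,-34,-20,0,0,0.12,100,129,-45,-20,0,0,0.148,100,129,-45,-20,0,0,0.148]'; python3 - <<'E'
from h import *
c,im=snap('wrist','w1'); json.dump({k:np.array(v).tolist() for k,v in c.items()},open('w1.json','w'))
E
```

```text
time_s: 0.57
position: [0.4778, 0.1329, 0.2652]
eef_rot: [-2.377, -2.052, 0.0]
contact_force: [0.7, -0.4, 0.0]
gripper_width: 0.0855
```

View pics/w1.png

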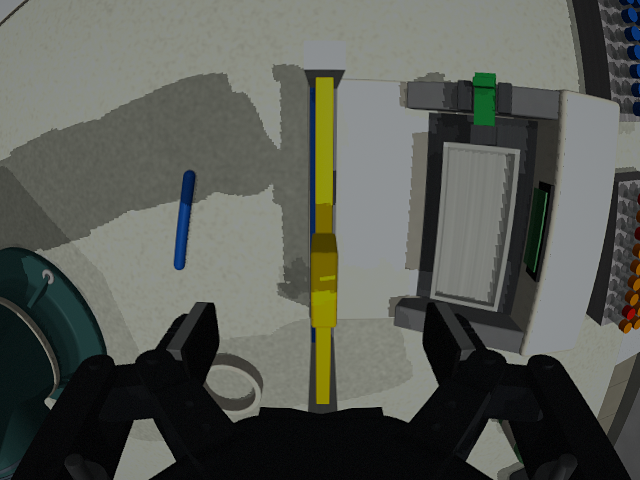

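```bash
python3 - <<'E'
from h import *
c=json.load(open('w1.json'))
print(np.array(c['T']).round(3).tolist())
for u,v in [(324,78),(323,403)]: print(onz(c,u,v,.185,True).round(4))
for u,v in [(311,285),(336,285),(311,327),(336,327)]: print(onz(c,u,v,.22,True).round(4))
im=cv2.imread('pics/w1.png')
m,b=blobs(im,(22,150,40),(34,255,255),50);print(b)
crop('pics/w1.png','pics/e1.png',390,60,200,300,2.5 and 2)
for r in (90,120,160,180): 
    x=np.where(m[r])[0];print(r,x.min(),x.max())
for r in (290,300,310,320,340,360,380,395): 
    x=np.where(m[r])[0];print(r,x.min(),x.max())
# loader reprojection of tray rim
a=-.148
for ang in (0,):
  O=np.array([.6135,.109,.095]);Rz=R.from_euler('z',a).as_matrix()
  X=Rz@[np.cos(np.pi/6),0,.5];Y=Rz@[0,1,0];Z=Rz@[-.5,0,np.cos(np.pi/6)]
  for sx,sy in [(-1,1),(1,1),(1,-1),(-1,-1)]:
    print(np.round(proj(c,O+X*sx*.033+Y*sy*.073+Z*.008,True),1), np.round(proj(c,O+X*sx*.029+Y*sy*.069,True),1))
E
```

```text
[[0.989, -0.138, -0.046, 0.49], [-0.145, -0.944, -0.297, 0.21], [-0.002, 0.3, -0.954, 0.394], [0.0, 0.0, 0.0, 1.0]]
[0.4956 0.2358 0.185 ]
[0.4635 0.0174 0.185 ]
[0.4735 0.1315 0.22  ]
[0.4862 0.1297 0.22  ]
[0.4696 0.1066 0.22  ]
[0.483  0.1046 0.22  ]
[([311, 77, 27, 327, 6164], [323.5, 240.8])]
90 316 332
120 316 332
160 316 332
180 316 332
290 311 336
300 311 336
310 311 336
320 311 335
340 316 330
360 316 330
380 316 329
395 316 329
[443.8 138.9] [449.8 143.7]
[520.4 146.4] [515.4 150.4]
[497.4 309.3] [494.9 301. ]
[430.3 295.8] [436.7 289.6]
```

View pics/e1.png

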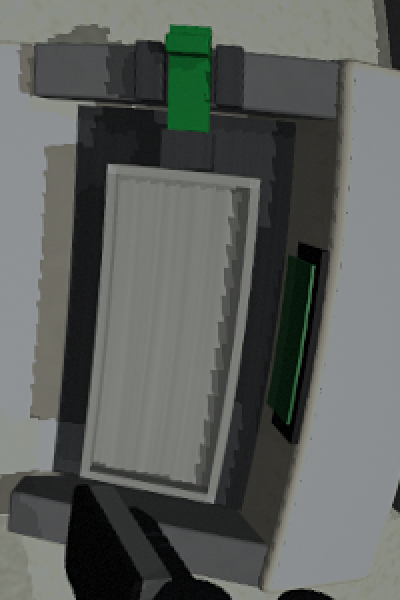

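```bash
python3 -c "
from h import *
rel([.4795,.128,.205],Rt(-.146))"
```

```text
shift [-3.0, 1.2, 60.1] turn [-0.001, -0.0, 0.001] t 0.62
```

```bash
python3 -m jog '[100,-3,1,20,0,0,0,100,-3,1,40,0,0,0,100,-3,1,60,0,0,0,30,-3,1,60,0,0,0,0,-3,1,60,0,0,0]'; python3 -m jog '[0,0,0,0,0,0,0,0,0,0,0,0,0,0,0,0,0,0,0,0,0,0,0,0,0,0,0,0,0,0,0,0,0,0,0]'
```

```text
time_s: 1.03
position: [0.479, 0.1274, 0.2048]
eef_rot: [-2.375, -2.053, 0.003]
contact_force: [-0.3, -0.3, 0.0]
gripper_width: 0.0639
time_s: 1.45
position: [0.4785, 0.1275, 0.2051]
eef_rot: [-2.375, -2.053, 0.004]
contact_force: [-4.3, 1.1, 2.3]
gripper_width: 0.0132
```

```bash
python3 -m jog '[0,0,0,15,0,0,0,0,0,0,30,0,0,0,0,0,0,45,0,0,0,0,0,0,58,0,0,0,0,0,0,70,0,0,0]'; python3 -m jog '[0,0,0,2,0,0,0,0,0,0,4,0,0,0,0,0,0,6,0,0,0,0,0,0,8,0,0,0,0,0,0,8,0,0,0]'
```

```text
time_s: 1.87
position: [0.4785, 0.1275, 0.135]
eef_rot: [-2.375, -2.053, 0.003]
contact_force: [-1.7, -0.1, 4.5]
gripper_width: 0.0132
time_s: 2.28
position: [0.4785, 0.1275, 0.1271]
eef_rot: [-2.376, -2.053, 0.003]
contact_force: [0.2, 0.2, -3.1]
gripper_width: 0.0135
```

```bash
python3 -m jog '[0,0,0,1,0,0,0,0,0,0,2,0,0,0,0,0,0,2,0,0,0,0,0,0,2,0,0,0,0,0,0,2,0,0,0]'
```

```text
time_s: 2.7
position: [0.4786, 0.1275, 0.1269]
eef_rot: [-2.376, -2.054, 0.0]
contact_force: [-11.1, -1.1, 29.3]
gripper_width: 0.013
```

```bash
python3 -m jog '[40,0,0,0,0,0,0,70,0,0,0,0,0,0,100,0,0,0,0,0,0,100,0,0,0,0,0,0,100,0,0,0,0,0,0]';python3 -m jog '[100,0,0,-30,0,0,0,100,0,0,-60,0,0,0,100,0,0,-100,0,0,0,100,0,0,-140,0,0,0,100,0,0,-140,0,0,0]'; python3 -c "
from h import *
snap('side','s2')
rel([.4335,-.270,.26],Rt(.275))
crop('pics/s2.png','pics/s2c.png',300,150,120,200,3)"
```

```text
time_s: 3.12
position: [0.4786, 0.1275, 0.1267]
eef_rot: [-2.376, -2.054, 0.001]
contact_force: [0.3, -1.3, -0.4]
gripper_width: 0.0726
time_s: 3.53
position: [0.4807, 0.1277, 0.2732]
eef_rot: [2.373, 2.052, 0.01]
contact_force: [1.2, 0.3, 0.5]
gripper_width: 0.0853
shift [-400.3, 11.2, 9.4] turn [0.005, -0.0, -0.42] t 3.58
```

View pics/s2c.png

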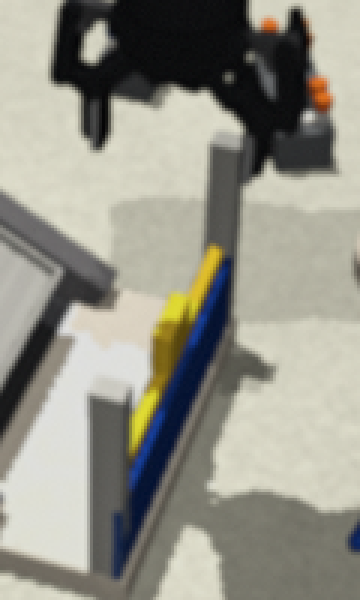

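```bash
python3 -m jog '[100,-40,1,2,0,0,-0.04,100,-80,2,4,0,0,-0.08,100,-120,3,6,0,0,-0.12,100,-160,4,8,0,0,-0.16,100,-200,5,9,0,0,-0.21]'; python3 -c "
from h import *
rel([.4335,-.270,.26],Rt(.275))"
```

```text
time_s: 4.0
position: [0.4554, -0.0725, 0.2597]
eef_rot: [2.144, 2.293, 0.006]
contact_force: [1.4, -0.7, 0.4]
gripper_width: 0.0854
shift [-195.6, -35.1, -0.7] turn [0.004, -0.001, -0.208] t 4.0
```

```bash
python3 -m jog '[100,-40,-7,0,0,0,-0.04,100,-80,-14,0,0,0,-0.08,100,-120,-21,0,0,0,-0.12,100,-160,-29,0,0,0,-0.16,100,-196,-35,0,0,0,-0.21]'; python3 -m jog '[100,0,0,0,0,0,0,100,0,0,0,0,0,0,100,0,0,0,0,0,0,100,0,0,0,0,0,0,100,0,0,0,0,0,0]'; python3 -c "
from h import *
c,im=snap('wrist','w2')
json.dump({k:np.array(v).tolist() for k,v in c.items()},open('w2.json','w'))"
```

```text
time_s: 4.42
position: [0.4325, -0.2726, 0.2584]
eef_rot: [1.891, 2.507, 0.005]
contact_force: [1.2, 0.7, 0.5]
gripper_width: 0.0857
time_s: 4.83
position: [0.4327, -0.2714, 0.2584]
eef_rot: [1.89, 2.508, 0.005]
contact_force: [-0.4, 1.0, -0.1]
gripper_width: 0.0854
```

View pics/w2.png

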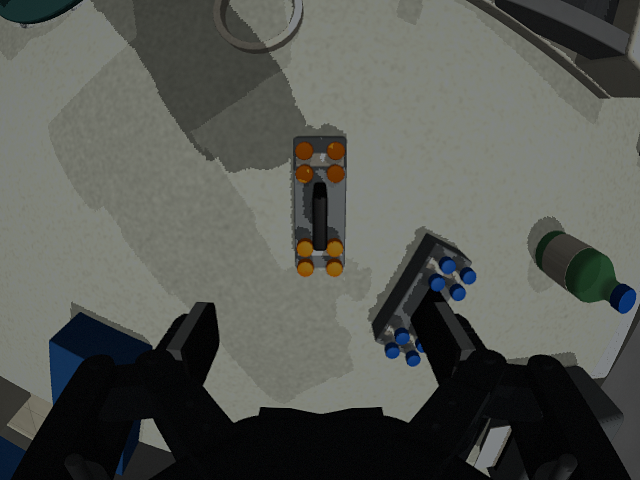

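```bash
python3 - <<'E'
from h import *
c=json.load(open('w2.json'));im=cv2.imread('pics/w2.png')
m,b=blobs(im,(5,120,60),(22,255,255),60)
P=[]
for s,q in b: p=onz(c,*q,.068,True);P.append(p);print(s,q,p.round(4))
P=np.array(P)
print(P.mean(0))
m,b=blobs(im[230:380,360:490],(105,120,60),(125,255,255),40)
B=np.array([onz(c,q[0]+360,q[1]+230,.068,True) for s,q in b])
print(B.round(3).tolist())
st=get_state();R0=R.from_rotvec(st['eef_rot']).as_matrix()
print('blue in tool',((B-st['position'])@R0*1e3).round().tolist())
print('orange in tool',((P-st['position'])@R0*1e3).round(1).tolist())
# plate top
for u,v in [(320,183),(320,250)]: print(onz(c,u,v,.108,True).round(4))
E
```

```text
[295, 142, 19, 18, 262] [303.8, 150.4] [ 0.4056 -0.2216  0.068 ]
[327, 142, 18, 18, 261] [335.4, 150.4] [ 0.4315 -0.2142  0.068 ]
[295, 164, 19, 20, 260] [303.9, 173.3] [ 0.411  -0.2407  0.068 ]
[327, 164, 18, 19, 252] [335.1, 173.1] [ 0.4368 -0.2331  0.068 ]
[296, 238, 18, 19, 237] [304.5, 247.9] [ 0.4296 -0.3061  0.068 ]
[326, 238, 17, 19, 240] [334.4, 247.6] [ 0.4556 -0.2983  0.068 ]
[297, 259, 17, 18, 230] [305.0, 267.6] [ 0.4351 -0.3246  0.068 ]
[326, 259, 17, 18, 228] [334.0, 267.5] [ 0.4609 -0.3171  0.068 ]
[ 0.43325455 -0.26945629  0.068     ]
[[0.567, -0.287, 0.068], [0.594, -0.292, 0.068], [0.564, -0.307, 0.068], [0.59, -0.311, 0.068], [0.552, -0.374, 0.068], [0.548, -0.393, 0.068], [0.575, -0.398, 0.068]]
blue in tool [[-52.0, 124.0, 191.0], [-64.0, 149.0, 191.0], [-70.0, 115.0, 191.0], [-82.0, 140.0, 191.0], [-132.0, 86.0, 191.0], [-149.0, 77.0, 191.0], [-161.0, 101.0, 191.0]]
orange in tool [[55.3, -13.0, 190.5], [55.2, 14.0, 190.6], [35.4, -13.1, 190.5], [35.5, 13.8, 190.6], [-32.5, -13.3, 190.4], [-32.3, 13.9, 190.5], [-51.8, -13.1, 190.4], [-51.8, 13.8, 190.5]]
[ 0.4249 -0.239   0.108 ]
[ 0.4397 -0.2906  0.108 ]
```

```bash
python3 -m jog '[100,2,0,38,0,0,0,100,2,0,75,0,0,0,100,2,0,112,0,0,0,100,2,0,145,0,0,0,100,2,0,162,0,0,0]'; python3 -c "
from h import *
rel([.4333,-.2698,.088],Rt(.28))"
```

```text
time_s: 5.3
position: [0.4316, -0.2673, 0.0934]
eef_rot: [-1.888, -2.509, -0.006]
contact_force: [-0.3, 0.6, -1.3]
gripper_width: 0.0857
shift [-2.9, 0.9, 5.4] turn [0.002, -0.004, 0.001] t 5.3
```

```bash
python3 -m jog '[100,-2,1,5.5,0,0,0,60,-2,1,5.5,0,0,0,20,-2,1,5.5,0,0,0,0,-2,1,5.5,0,0,0,0,-2,1,5.5,0,0,0]'; python3 -m jog '[0,0,0,0,0,0,0,0,0,0,0,0,0,0,0,0,0,0,0,0,0,0,0,0,0,0,0,0,0,0,0,0,0,0,0]'
```

```text
time_s: 5.72
position: [0.4339, -0.2694, 0.0892]
eef_rot: [1.888, 2.51, 0.005]
contact_force: [-0.2, 0.6, -0.4]
gripper_width: 0.0387
time_s: 6.13
position: [0.434, -0.2696, 0.0897]
eef_rot: [1.888, 2.51, 0.005]
contact_force: [-1.2, 1.3, 6.5]
gripper_width: 0.0115
```

```bash
python3 -m jog '[0,0,0,-10,0,0,0,0,0,0,-40,0,0,0,0,0,0,-80,0,0,0,0,0,0,-120,0,0,0,0,0,0,-160,0,0,0]'; python3 -m jog '[0,0,0,-30,0,0,0,0,0,0,-60,0,0,0,0,0,0,-80,0,0,0,0,0,0,-80,0,0,0,0,0,0,-80,0,0,0]'; cat >> h.py <<'E'
YAW=-.146;O=np.array([.6133,.1078,.095])
def tray(d,O=O,yaw=YAW):
    Z=R.from_euler('z',yaw).as_matrix()@[-.5,0,np.cos(np.pi/6)]
    rel(O+Z*d,Rt(yaw,np.pi/6))
E
python3 -c "
from h import *
tray(.0895+.08)"
```

```text
time_s: 6.55
position: [0.433, -0.2694, 0.2515]
eef_rot: [1.888, 2.51, 0.005]
contact_force: [1.5, -1.1, -2.2]
gripper_width: 0.011
time_s: 6.97
position: [0.433, -0.2698, 0.3317]
eef_rot: [1.888, 2.509, 0.005]
contact_force: [-0.2, -0.3, -3.9]
gripper_width: 0.0112
shift [347.9, 200.4, 90.9] turn [-0.512, -0.113, 0.416] t 6.97
```

```bash
python3 -c "
from h import *
rel([.48,-.10,.33],Rt(.08,.25))"
```

```text
shift [150.1, 92.2, 2.1] turn [-0.246, -0.026, 0.2] t 6.97
```

```bash
python3 -m jog '[0,20,12,0,-0.03,-0.003,0.03,0,52,32,0,-0.085,-0.008,0.07,0,84,52,1,-0.14,-0.014,0.11,0,118,72,2,-0.195,-0.02,0.16,0,150,92,2,-0.246,-0.026,0.2]';  python3 -c "
from h import *
rel([.535,.05,.31],Rt(-.09,.45))
tray(.0895+.08)"
```

```text
time_s: 7.38
position: [0.4791, -0.0982, 0.3281]
eef_rot: [2.013, 2.172, 0.277]
contact_force: [0.6, -0.2, -3.5]
gripper_width: 0.0107
shift [143.5, 60.3, 34.6] turn [-0.199, -0.06, 0.155] t 7.38
shift [213.6, 43.2, 100.8] turn [-0.272, -0.087, 0.205] t 7.38
```

```bash
python3 -m jog '[0,29,12,7,-0.04,-0.012,0.03,0,58,24,14,-0.08,-0.024,0.06,0,87,36,21,-0.12,-0.036,0.09,0,116,48,28,-0.16,-0.048,0.125,0,143,60,35,-0.2,-0.06,0.155]';  python3 -c "
from h import *
tray(.0895+.08)"
```

```text
time_s: 7.8
position: [0.5339, 0.0513, 0.3075]
eef_rot: [2.052, 1.872, 0.43]
contact_force: [1.7, -1.6, -2.3]
gripper_width: 0.0111
shift [68.1, -38.3, 54.6] turn [-0.073, -0.027, 0.048] t 7.8
```

```bash
python3 -m jog '[0,15,-9,10,-0.018,-0.007,0.012,0,34,-19,25,-0.036,-0.013,0.024,0,52,-29,40,-0.055,-0.02,0.036,0,68,-38,50,-0.073,-0.027,0.048,0,68,-38,50,-0.073,-0.027,0.048]';python3 -m jog '[0,0,0,0,0,0,0,0,0,0,0,0,0,0,0,0,0,0,0,0,0,0,0,0,0,0,0,0,0,0,0,0,0,0,0]';   python3 -c "
from h import *
tray(.0895+.08)
c,_=snap('wrist','w3');json.dump({k:np.array(v).tolist() for k,v in c.items()},open('w3.json','w'))
snap('scene','sc3');snap('side','si3')
crop('pics/sc3.png','pics/sc3c.png',210,120,230,230,3)
crop('pics/si3.png','pics/si3c.png',200,100,230,230,3)
"
```

```text
time_s: 8.22
position: [0.5241, 0.1222, 0.2404]
eef_rot: [2.05, 1.774, 0.467]
contact_force: [-1.2, 0.4, -4.0]
gripper_width: 0.0114
time_s: 8.63
position: [0.5244, 0.1216, 0.2408]
eef_rot: [2.051, 1.773, 0.467]
contact_force: [0.1, -0.1, -2.7]
gripper_width: 0.0111
shift [-0.7, 5.0, 1.7] turn [-0.006, 0.001, 0.001] t 8.63
```

View pics/w3.png

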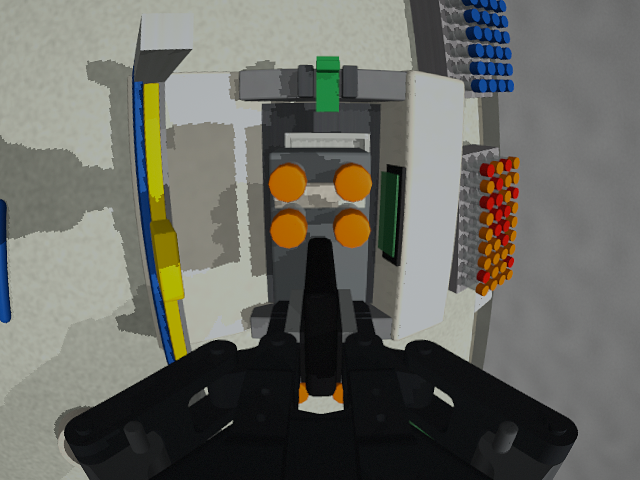

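View pics/sc3c.png

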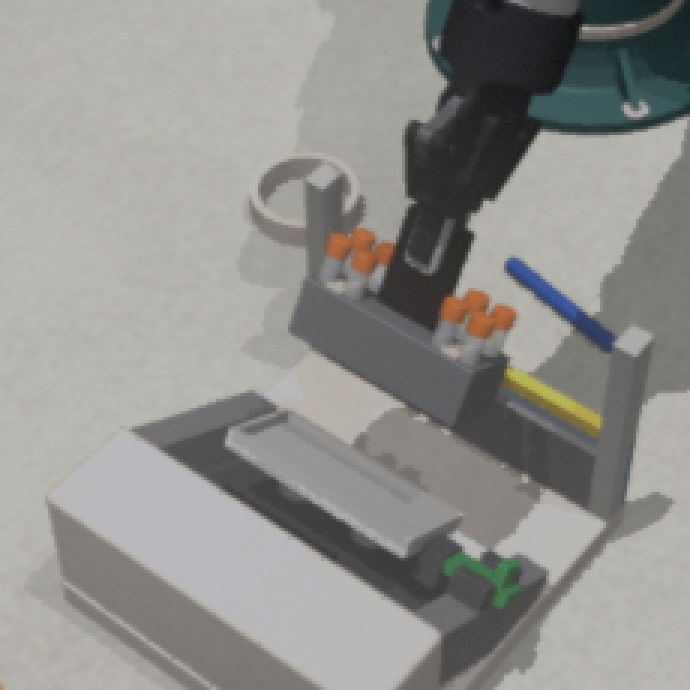

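View pics/si3c.png

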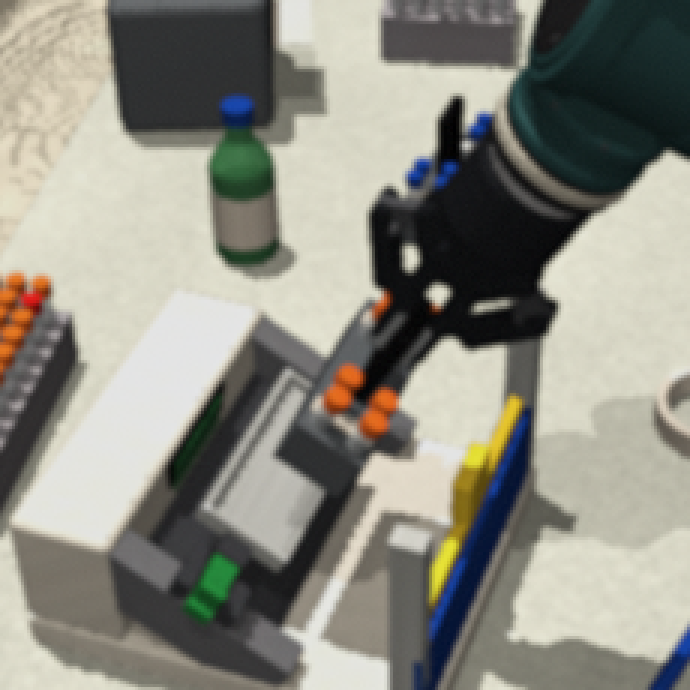

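```bash
python3 - <<'E'
from h import *
c=json.load(open('w3.json'));im=cv2.imread('pics/w3.png')
m,b=blobs(im[150:260,250:390],(5,120,60),(22,255,255),60)
st=get_state();R0=R.from_rotvec(st['eef_rot']).as_matrix();p0=np.array(st['position'])
def onpl(u,v,P,n):
    o,d=ray(c,u,v,True);return o+d*(n@(P-o))/(n@d)
for s,q in b:
    p=onpl(q[0]+250,q[1]+150,p0+R0[:,2]*.021,R0[:,2]);print(s,(R0.T@(p-p0)*1e3).round(1))
T=Rt(YAW,np.pi/6);Z=-T[:,2]
for u,v in [(285,134),(367,134)]:
    p=onpl(u,v,O+Z*.008,Z);print('rim in tray xyz',(p-O)@T[:,1]*1e3,(p-O)@T[:,0]*1e3,(p-O)@Z*1e3)
crop('pics/w3.png','pics/f3.png',255,90,140,160,5)
E
```

```text
[18, 13, 40, 40, 1177] [ 54.7 -12.5  21. ]
[83, 13, 40, 39, 1165] [54.7 13.8 21. ]
[19, 58, 39, 41, 1191] [ 35.3 -12.4  21. ]
[83, 58, 38, 40, 1165] [35.4 13.8 21. ]
rim in tray xyz -33.011651828196726 71.16391941523644 7.999999999999981
rim in tray xyz 30.683434362547132 71.45081529709873 7.999999999999965
```

View pics/f3.png

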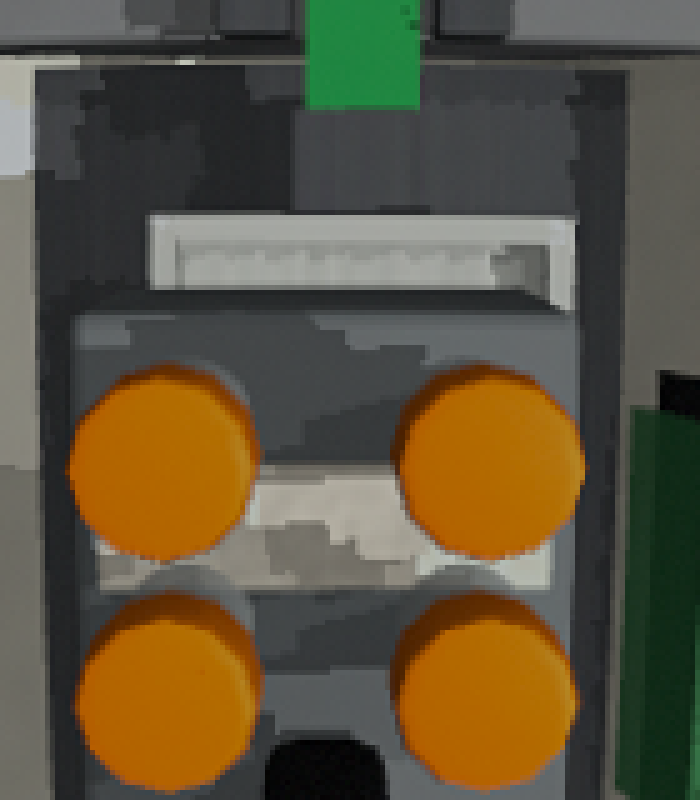

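```bash
python3 -c "
from h import *
T=Rt(YAW,np.pi/6)
tray(.0895+.025,O-T[:,0]*.0022)"
```

```text
shift [-3.1, 5.5, 56.7] turn [-0.006, 0.001, 0.002] t 8.78
```

```bash
python3 -m jog '[0,-3,5.5,12,-0.006,0.001,0.002,0,-3,5.5,25,-0.006,0.001,0.002,0,-3,5.5,40,-0.006,0.001,0.002,0,-3,5.5,52,-0.006,0.001,0.002,0,-3,5.5,56.5,-0.006,0.001,0.002]';python3 -m jog '[0,0,0,0,0,0,0,0,0,0,0,0,0,0,0,0,0,0,0,0,0,0,0,0,0,0,0,0,0,0,0,0,0,0,0]';   python3 -c "
from h import *
T=Rt(YAW,np.pi/6)
tray(.0895+.025,O-T[:,0]*.0022)
c,_=snap('wrist','w4');json.dump({k:np.array(v).tolist() for k,v in c.items()},open('w4.json','w'))
snap('scene','sc4');snap('side','si4')
crop('pics/sc4.png','pics/sc4c.png',270,190,130,130,6)
crop('pics/si4.png','pics/si4c.png',235,170,130,130,6)
crop('pics/w4.png','pics/w4c.png',220,80,200,150,4)
"
```

```text
time_s: 9.2
position: [0.5563, 0.1137, 0.1929]
eef_rot: [2.05, 1.769, 0.472]
contact_force: [-0.9, 0.0, -2.7]
gripper_width: 0.011
time_s: 9.62
position: [0.5564, 0.1138, 0.1936]
eef_rot: [2.049, 1.769, 0.473]
contact_force: [0.4, -0.7, -3.0]
gripper_width: 0.0112
shift [0.1, 0.2, -0.6] turn [-0.001, 0.0, -0.001] t 9.62
```

View pics/w4c.png

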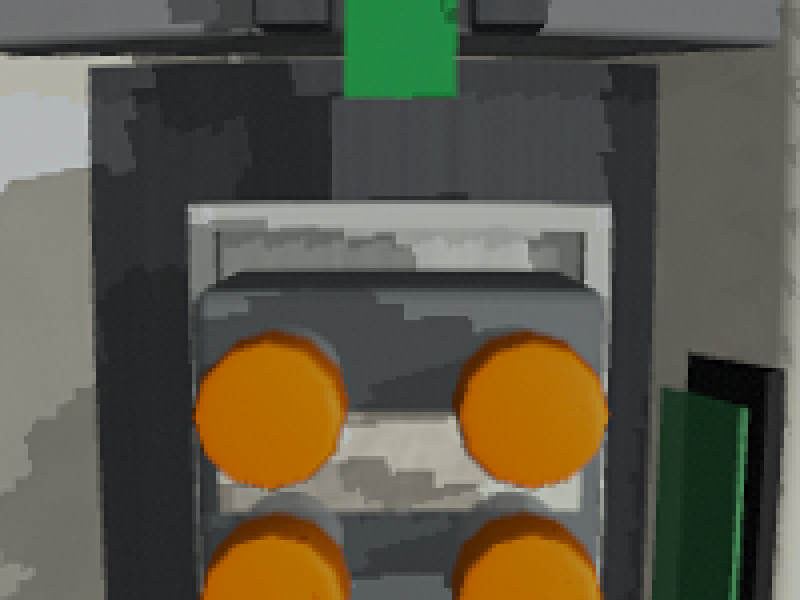

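View pics/sc4c.png

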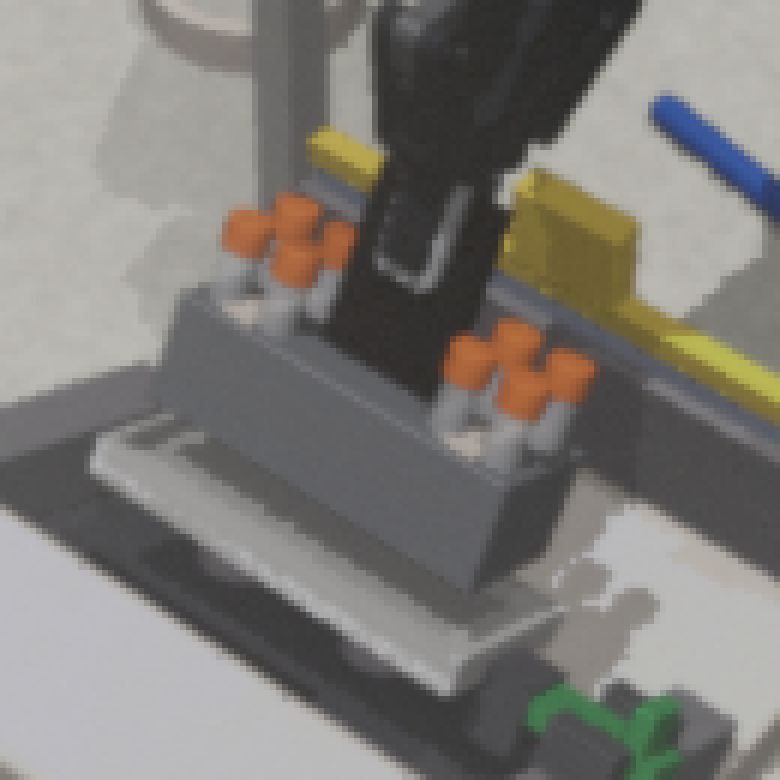

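View pics/si4c.png

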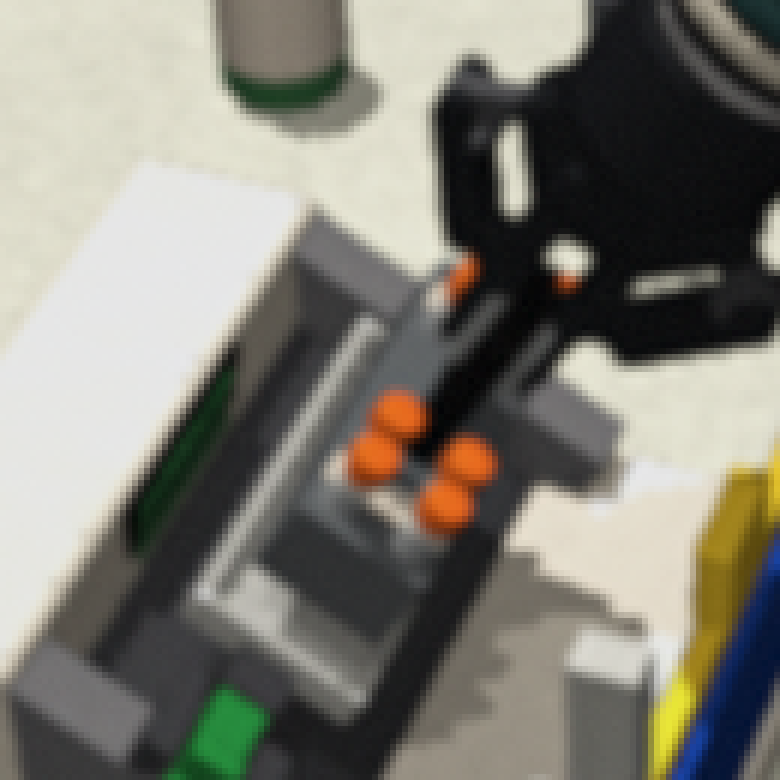

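```bash
python3 - <<'E'
from h import *
c=json.load(open('w4.json'))
st=get_state();R0=R.from_rotvec(st['eef_rot']).as_matrix();p0=np.array(st['position'])
def t(u,v,z):
    o,d=ray(c,u,v,True);o=R0.T@(o-p0);d=R0.T@d;return ((o+d*(z-o[2])/d[2])*1e3).round(1)
print('rim',t(267,131,.1145-.008),t(373,131,.1145-.008),'exp 73')
print('block top',t(270,152.5,.0495),t(371.7,152.5,.0495),'exp 65')
print('bolt tab bottom', t(220+345/4,80+97/4,.1))
im=cv2.imread('pics/w4.png');m,b=blobs(im,(5,120,60),(22,255,255),300)
for s,q in b: print(q,t(*q,.0205),'exp 53.6/33.8')
E
```

```text
rim [ 74.4 -32.7 106.5] [ 74.4  33.8 106.5] exp 73
block top [ 65.  -23.3  49.5] [65.  25.4 49.5] exp 65
bolt tab bottom [ 90.5  -7.7 100. ]
[287.3, 182.2] [ 55.  -12.5  20.5] exp 53.6/33.8
[352.0, 182.0] [55.  13.7 20.5] exp 53.6/33.8
[521.8, 177.7] [59.5 90.6 20.5] exp 53.6/33.8
[288.5, 228.1] [ 35.6 -12.5  20.5] exp 53.6/33.8
[351.1, 227.8] [35.7 13.7 20.5] exp 53.6/33.8
[507.0, 273.9] [13.3 89.9 20.5] exp 53.6/33.8
```

```bash
python3 -m jog '[0,0.5,0,5,0,0,0,0,0.5,0,10,0,0,0,0,0.5,0,15,0,0,0,0,0.5,0,19,0,0,0,0,0.5,0,22,0,0,0]';python3 -m jog '[0,0,0,1,0,0,0,0,0,0,2,0,0,0,0,0,0,3,0,0,0,0,0,0,4,0,0,0,0,0,0,4,0,0,0]';python3 -c "
from h import *
T=Rt(YAW,np.pi/6)
tray(.0895,O-T[:,0]*.0022)"
```

```text
time_s: 10.18
position: [0.5673, 0.1126, 0.1733]
eef_rot: [2.05, 1.769, 0.472]
contact_force: [-0.4, -0.0, -3.3]
gripper_width: 0.0112
time_s: 10.6
position: [0.5693, 0.1122, 0.1699]
eef_rot: [2.05, 1.769, 0.471]
contact_force: [-5.0, -1.2, 1.6]
gripper_width: 0.0111
shift [-0.1, 0.9, -2.6] turn [-0.002, 0.001, -0.001] t 10.6
```

```bash
python3 -c "
from h import *
snap('wrist','w5');snap('scene','sc5');snap('side','si5')
crop('pics/sc5.png','pics/sc5c.png',270,190,130,130,6)
crop('pics/si5.png','pics/si5c.png',235,170,130,130,6)
crop('pics/w5.png','pics/w5c.png',220,80,200,150,4)
"
```

```text
(no output)
```

View pics/w5c.png

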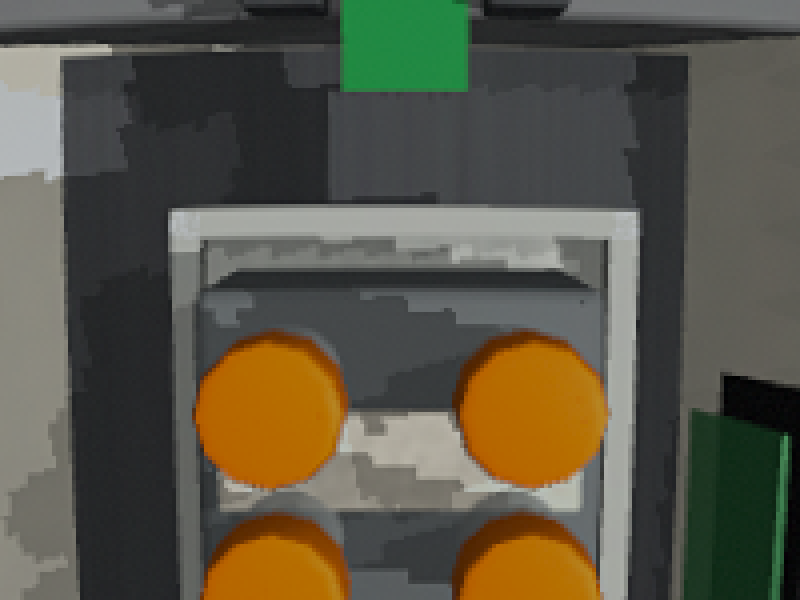

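View pics/sc5c.png

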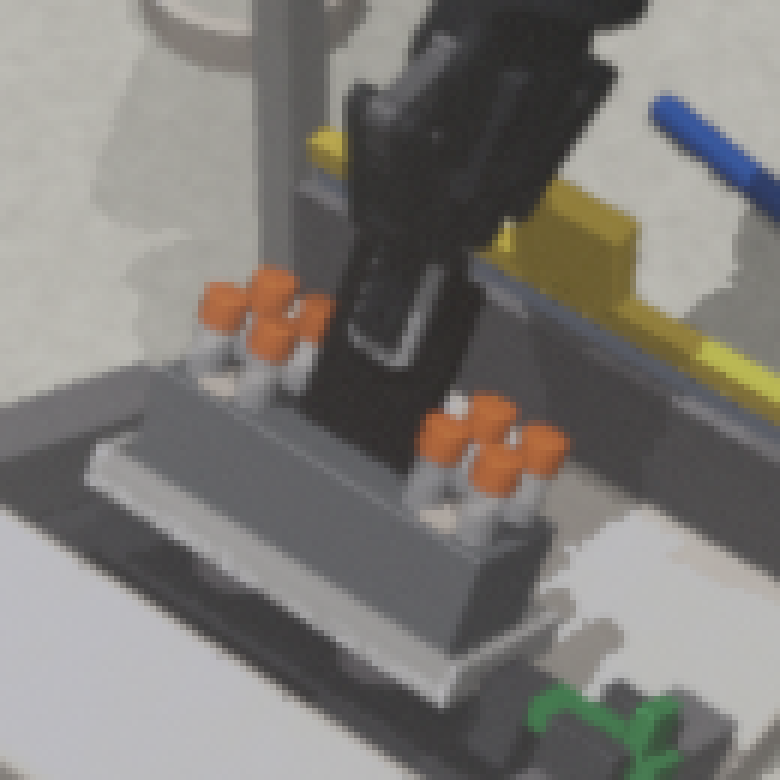

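View pics/si5c.png

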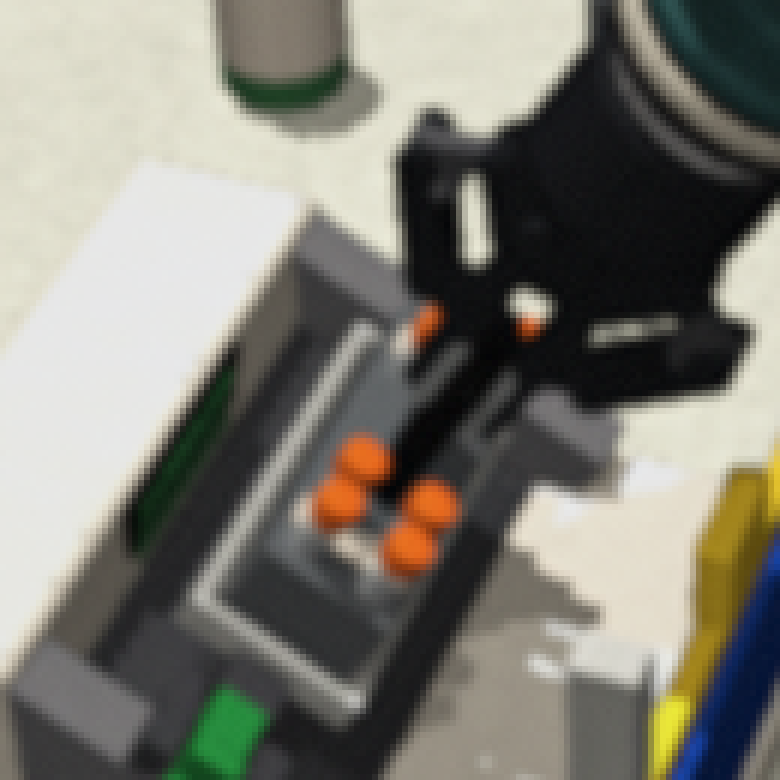

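```bash
python3 -m jog '[0,0,0,3,0,0,0,0,0,0,6,0,0,0,0,0,0,9,0,0,0,0,0,0,11,0,0,0,0,0,0,12,0,0,0]';python3 -m jog '[0,0,0,1,0,0,0,0,0,0,2,0,0,0,0,0,0,2,0,0,0,0,0,0,2,0,0,0,0,0,0,2,0,0,0]';python3 -c "
from h import *
T=Rt(YAW,np.pi/6)
tray(.0895,O-T[:,0]*.0022)"
```

```text
time_s: 11.17
position: [0.575, 0.1113, 0.1597]
eef_rot: [2.05, 1.769, 0.472]
contact_force: [-29.4, 0.7, 30.3]
gripper_width: 0.0113
time_s: 11.58
position: [0.5749, 0.1113, 0.1596]
eef_rot: [2.048, 1.769, 0.473]
contact_force: [-37.7, 1.1, 39.8]
gripper_width: 0.0113
shift [-0.1, 1.0, -14.3] turn [-0.001, 0.001, 0.0] t 11.58
```

```bash
python3 -m jog '[0,0,0,0.5,0,0,0,0,0,0,0.5,0,0,0,0,0,0,0.5,0,0,0,0,0,0,0.5,0,0,0,0,0,0,0.5,0,0,0]';python3 -m jog '[0,0,0,0.5,0,0,0,0,0,0,0.5,0,0,0,0,0,0,0.5,0,0,0,0,0,0,0.5,0,0,0,0,0,0,0.5,0,0,0]';python3 -c "
from h import *
T=Rt(YAW,np.pi/6)
tray(.0895,O-T[:,0]*.0022)
snap('wrist','w6');snap('scene','sc6');snap('side','si6')
crop('pics/sc6.png','pics/sc6c.png',270,210,130,130,6)
crop('pics/si6.png','pics/si6c.png',235,190,130,130,6)
crop('pics/w6.png','pics/w6c.png',220,80,200,150,4)
"
```

```text
time_s: 12.0
position: [0.5748, 0.1113, 0.1598]
eef_rot: [2.048, 1.769, 0.473]
contact_force: [-16.4, -1.0, 14.6]
gripper_width: 0.011
time_s: 12.42
position: [0.5748, 0.1113, 0.1598]
eef_rot: [2.048, 1.769, 0.473]
contact_force: [-13.6, -0.1, 11.9]
gripper_width: 0.0113
shift [-0.1, 1.1, -14.1] turn [0.0, 0.001, 0.0] t 12.42
```

View pics/w6c.png

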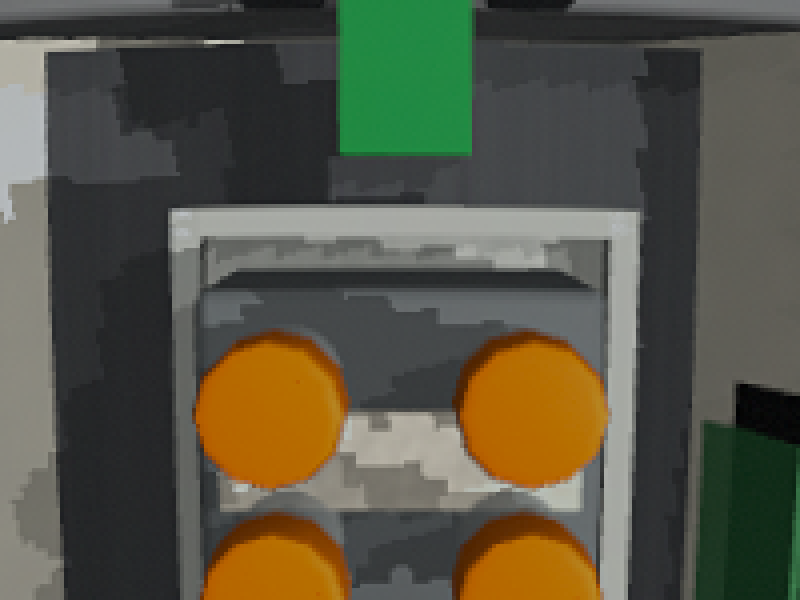

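View pics/sc6c.png

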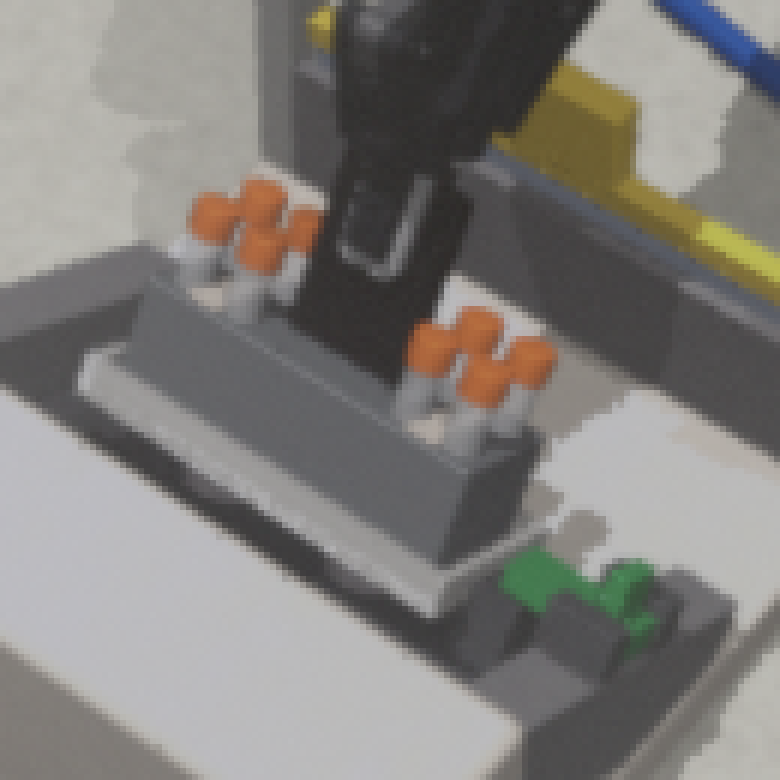

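View pics/si6c.png

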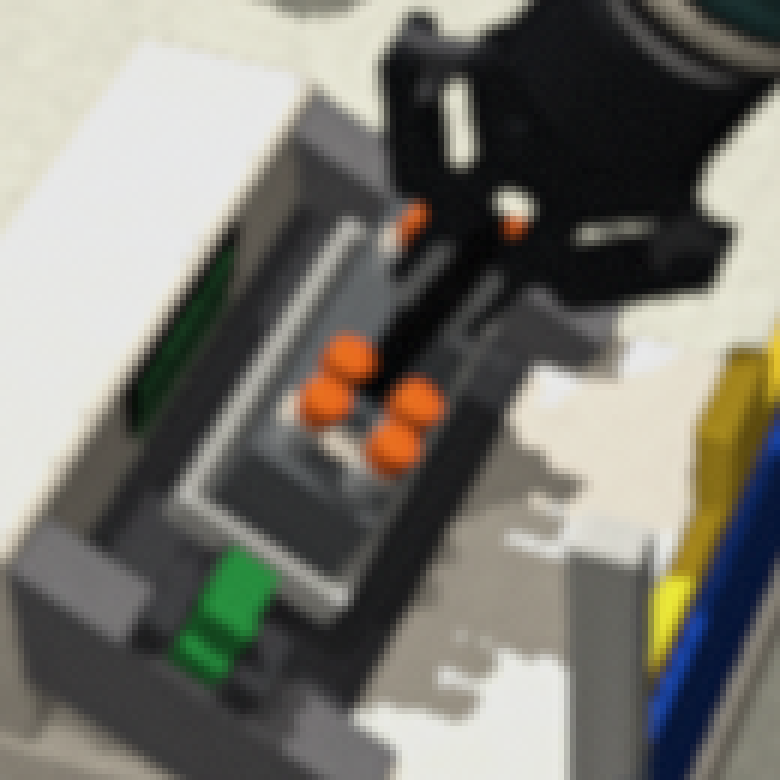

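```bash
for i in 1 2; do python3 -m jog '[0,0,0,0.5,0,0,0,0,0,0,0.5,0,0,0,0,0,0,0.5,0,0,0,0,0,0,0.5,0,0,0,0,0,0,0.5,0,0,0]'; done;python3 -c "
from h import *
for f in ('w6','w7'):
    im=snap('wrist','w7')[1] if f=='w7' else cv2.imread('pics/w6.png')
    m,b=blobs(im[60:140,290:350],(45,80,40),(80,255,255),100);print(b)
"
```

```text
time_s: 12.98
position: [0.5748, 0.1113, 0.1598]
eef_rot: [2.047, 1.768, 0.473]
contact_force: [-13.3, -0.6, 10.3]
gripper_width: 0.0112
time_s: 13.4
position: [0.5747, 0.1113, 0.1598]
eef_rot: [2.047, 1.768, 0.474]
contact_force: [-12.6, -0.7, 10.6]
gripper_width: 0.011
[([14, 0, 35, 59, 2009], [30.7, 29.0])]
[([14, 0, 35, 59, 2011], [30.7, 29.0])]
```

```bash
python3 -m jog '[10,0,0,-0.5,0,0,0,25,0,0,-1,0,0,0,50,0,0,-1,0,0,0,50,0,0,-1,0,0,0,50,0,0,-1,0,0,0]';python3 -c "
from h import *
snap('wrist','w8')"
```

```text
time_s: 13.87
position: [0.5745, 0.1114, 0.1607]
eef_rot: [2.047, 1.768, 0.474]
contact_force: [0.5, -0.6, 0.1]
gripper_width: 0.0427
```

View pics/w8.png

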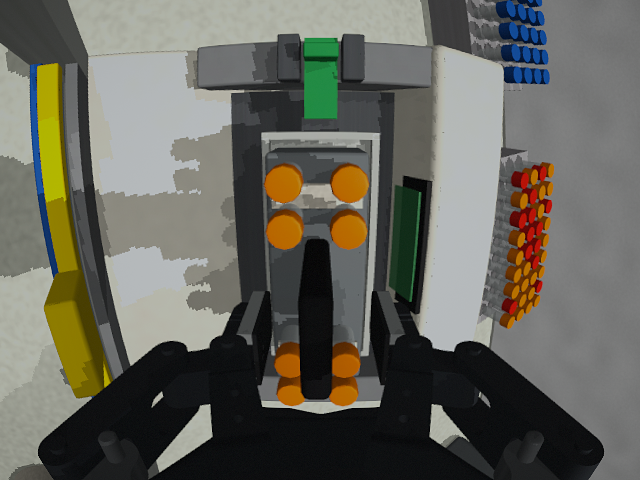

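```bash
python3 -m jog '[50,0,0,-8,0,0,0,50,0,0,-25,0,0,0,60,0,0,-55,0,0,0,80,0,0,-90,0,0,0,100,0,0,-110,0,0,0]';python3 -c "
from h import *
snap('scene','sc9');snap('wrist','w9')
crop('pics/sc9.png','pics/sc9c.png',210,120,230,230,3)
rel([.4787,.1275,.22],Rt(-.146))"
```

```text
time_s: 14.33
position: [0.5189, 0.1197, 0.2591]
eef_rot: [2.046, 1.767, 0.477]
contact_force: [0.1, 0.3, 1.3]
gripper_width: 0.0738
shift [1.5, -56.3, 13.3] turn [0.53, -0.001, 0.0] t 14.43
```

View pics/sc9c.png

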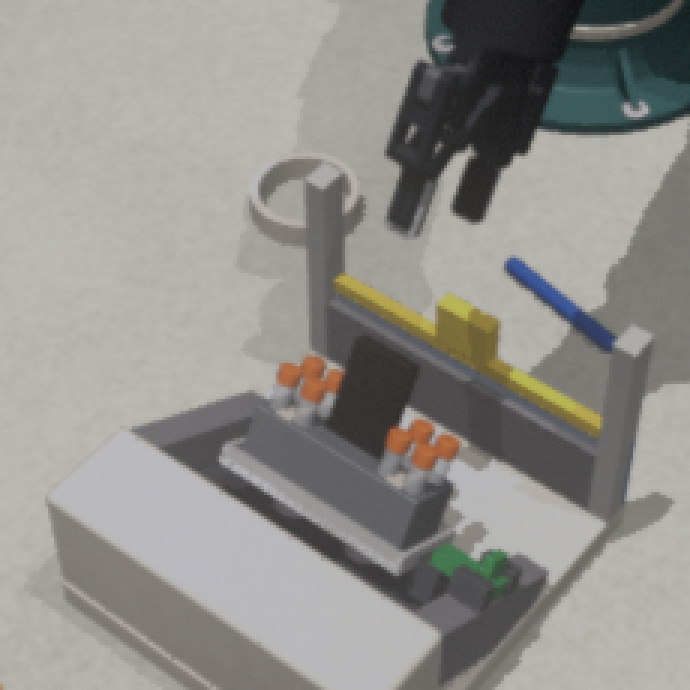

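View pics/w9.png

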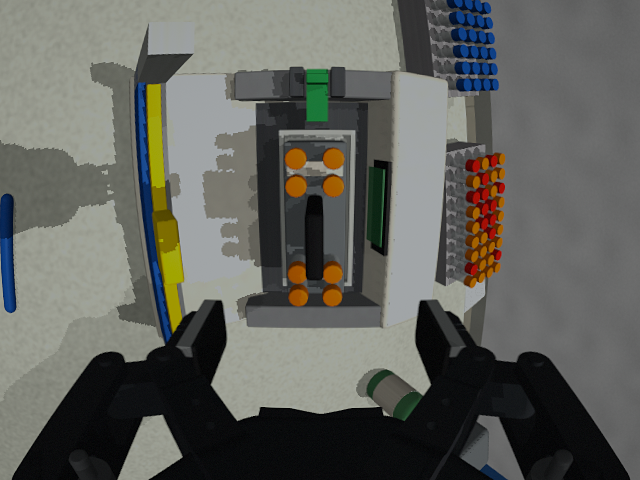

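```bash
python3 -m jog '[60,0,-12,2,0.11,0,0,60,0,-24,4,0.22,0,0,60,1,-36,8,0.33,0,0,60,1,-48,11,0.44,0,0,60,1,-56,13,0.53,0,0]';python3 -c "
from h import *
rel([.4787,.1275,.127],Rt(-.146))"
```

```text
time_s: 14.85
position: [0.4784, 0.1271, 0.22]
eef_rot: [-2.373, -2.05, 0.005]
contact_force: [-0.6, -0.2, -0.6]
gripper_width: 0.0512
shift [0.4, 0.8, 93.0] turn [-0.006, -0.001, 0.0] t 14.85
```

```bash
python3 -m jog '[60,0,0.5,25,-0.006,0,0,60,0,0.5,50,-0.006,0,0,60,0,0.5,72,-0.006,0,0,60,0,0.5,87,-0.006,0,0,60,0,0.5,92,-0.006,0,0]';python3 -m jog '[30,0,0,0,0,0,0,0,0,0,0,0,0,0,0,0,0,0,0,0,0,0,0,0,0,0,0,0,0,0,0,0,0,0,0]';python3 -m jog '[0,0,0,0,0,0,0,0,0,0,0,0,0,0,0,0,0,0,0,0,0,0,0,0,0,0,0,0,0,0,0,0,0,0,0]'
```

```text
time_s: 15.27
position: [0.4772, 0.127, 0.1254]
eef_rot: [-2.375, -2.052, 0.003]
contact_force: [-0.7, -0.6, -1.2]
gripper_width: 0.0513
time_s: 15.68
position: [0.4782, 0.1269, 0.1264]
eef_rot: [-2.377, -2.052, 0.0]
contact_force: [4.3, -1.2, 2.2]
gripper_width: 0.0127
time_s: 16.1
position: [0.4783, 0.1269, 0.1266]
eef_rot: [-2.377, -2.053, 0.0]
contact_force: [0.1, -1.1, 3.3]
gripper_width: 0.013
```

Gripped the tab; now lifting 90 mm.

```bash
python3 -m jog '[0,0,0,-10,0,0,0,0,0,0,-25,0,0,0,0,0,0,-40,0,0,0,0,0,0,-55,0,0,0,0,0,0,-70,0,0,0]';python3 -m jog '[0,0,0,-6,0,0,0,0,0,0,-12,0,0,0,0,0,0,-16,0,0,0,0,0,0,-19,0,0,0,0,0,0,-19,0,0,0]';python3 -m jog '[0,0,0,-1.5,0,0,0,0,0,0,-3,0,0,0,0,0,0,-3,0,0,0,0,0,0,-3,0,0,0,0,0,0,-3,0,0,0]'
```

```text
time_s: 16.52
position: [0.4782, 0.1269, 0.1967]
eef_rot: [-2.377, -2.052, 0.001]
contact_force: [6.5, 0.8, -10.5]
gripper_width: 0.0127
time_s: 16.93
position: [0.4783, 0.1269, 0.2159]
eef_rot: [-2.377, -2.052, 0.001]
contact_force: [0.2, -0.7, 1.8]
gripper_width: 0.013
time_s: 17.35
position: [0.4781, 0.1269, 0.2165]
eef_rot: [-2.375, -2.051, 0.004]
contact_force: [12.6, 1.0, -34.9]
gripper_width: 0.0129
```

```bash
python3 -m jog '[0,0,0,0,0,0,0,40,0,0,0,0,0,0,70,0,0,0,0,0,0,100,0,0,0,0,0,0,100,0,0,0,0,0,0]';python3 -m jog '[100,0,0,-10,0,0,0,100,0,0,-30,0,0,0,100,0,0,-60,0,0,0,100,0,0,-90,0,0,0,100,0,0,-90,0,0,0]';python3 -c "
from h import *
snap('scene','sc10');snap('side','si10');c,_=snap('wrist','w10')
crop('pics/sc10.png','pics/sc10c.png',210,120,230,230,3)
crop('pics/si10.png','pics/si10c.png',200,130,230,230,3)
"
```

```text
time_s: 17.77
position: [0.4781, 0.1269, 0.2168]
eef_rot: [-2.375, -2.051, 0.004]
contact_force: [0.8, -0.4, -0.1]
gripper_width: 0.061
time_s: 18.18
position: [0.4796, 0.127, 0.3118]
eef_rot: [2.377, 2.053, 0.005]
contact_force: [0.0, 0.3, 0.6]
gripper_width: 0.0852
```

View pics/sc10c.png

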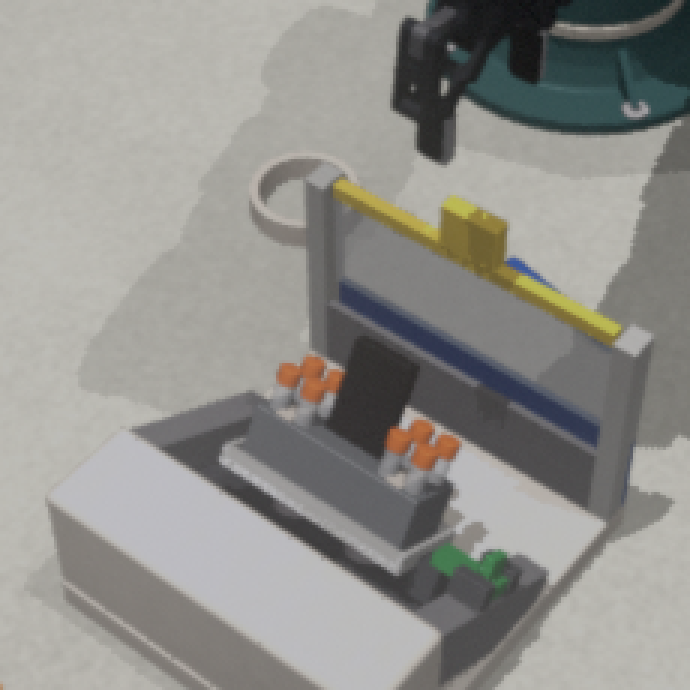

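View pics/si10c.png

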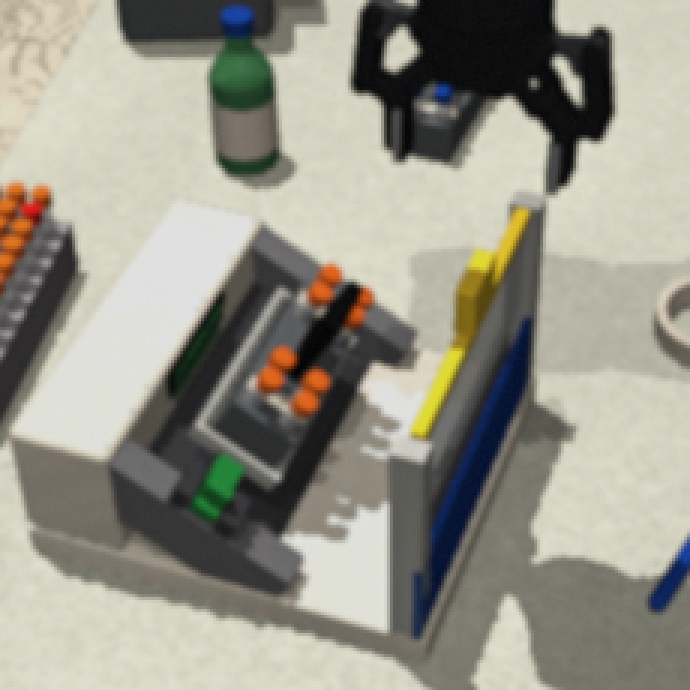

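View pics/w10.png

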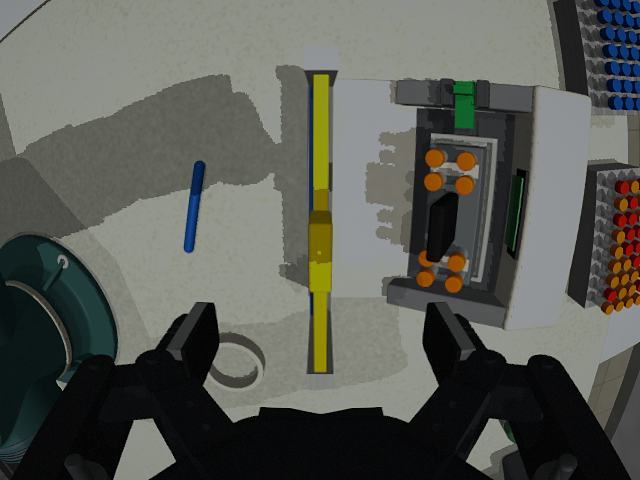

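```bash
python3 -c "
from h import *
print(tri(ray(get_calibration('scene'),368,189.6),ray(get_calibration('side'),359.7,217.8)))
finish_job()"
```

```text
(array([0.47770249, 0.12588977, 0.23425234]), [np.float64(0.0009717084507803452), np.float64(0.0009717084507802994)])
the job is handed in; nothing more can be done
```

The orange-capped rack is loaded and latched in the tray, the shield is back up, and the job was handed in at about 18.3 s, within the 67 s limit.

**What I did:**
1. I gripped the shield's yellow tab and slid it down to its stop.
2. I lifted the orange rack by its grip plate, tilted it 30 degrees and stood it in the sprung tray.
3. I pressed the tray to its stop and held it for about 2 s while the bolt slid across.
4. I let go, backed the hand out, and slid the shield up to its upper stop.

**Last checks:**
- **Bolt and tray:** Two wrist pictures about 1 s apart, taken while still pressing, show the bolt at the same place. It travelled roughly 9 mm by my pixel scale, against 10 mm for fully across. Pictures after release show the tray still down.
- **Rack:** It looks flat inside the tray rim in the last scene, side and wrist pictures.
- **Shield:** The hand rose 89.9 mm between the stops. Two-camera measurement puts the tab top at 234 mm, against 232 mm nominal, which is within the calibration error.
- **Other items:** I touched none of them. The bottle and blue rack look unmoved in the last pictures; I did not look at the jar and beaker again at the end.
- **Forces:** The highest I read was about 55 N at the wrist, against the tray stop, and I eased it off at once. About 13 N of that was sideways, along the slope. I saw no harm from it.

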